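# Nudge the ball finial into its newel cap

### The arm

A 7-joint arm with a two-finger parallel gripper is mounted at the origin on a cart in front of the work surface, level with it; the furniture and walls round the work are solid. World frame = base frame: x ahead of the robot, y to its left, z up, the work surface at z = 0. Lengths are in m, angles in rad, forces in N, time in s.
With the tool pointing down it reaches from about 0.4 to 0.85 m from the base axis. Payload 6.9 kg.
Tool frame: the origin (TCP) lies between the finger pads, 19 mm behind the fingertips; this is the grasp point; z points along the fingers, y is the line along which they close (so a half turn about z gives the same grasp; the last joint's range is limited). The gripper opens to 85 mm and grips with 20 to 120 N. Pads are 22 mm wide; open, the fingers measure 114 mm over their backs; the gripper's body (76 mm by 85 mm) begins 54 mm behind the grasp point. The pads swing forward as they close: fully open they stand 13 mm farther back than shut.
Start: joints at [1.349, 0.507, -0.238, 1.5, 0.126, 1.149, -0.155], TCP at [0.201, -0.592, 0.25] pointing down, gripper open.
Joint ranges: [-3.08, 3.08], [-0.24, 2.05], [-1.43, 1.35], [0, 2.5], [-1.52, 4.66], [0.17, 1.96], [-2.89, 2.89]. Speed limits (rad/s): [2.39, 2.39, 3.14, 3.14, 3.14, 3.14, 3.14].

### API

Orientations are given as a unit quaternion [w, x, y, z].
In Python, from station import ctrl, get_state, vision, ticket, models gives the robot as it stands. Calls block until the motion is done:
- ctrl.movep(position, orientation): joint-space move of the TCP to a pose.
- ctrl.movel(position, frame=None, max_speed=0.15): straight line of the TCP; frame=None keeps the orientation; max_speed is the mean speed in m/s.
- ctrl.set_joints(angles): joint-space move.
- ctrl.ungrasp() and ctrl.close_gripper(force=None): open the fingers fully, or close them until they stop; force is the grip in N (None keeps the last).
- ctrl.pause(seconds).
- ctrl.ik(position, orientation): joint angles nearest the present ones, or None.
- get_state(): the state.
- vision.grab_frame(name): name is "scene" or "top"; returns (picture, depth): 420x560x3 uint8, blue, green, red; 420x560 float32, m along the optical axis (not along the pixel's ray), 0 where there is no reading.
- vision.camera_info(name): a dict with "mtx" (3x3 intrinsics, pixels), "R" (3x3) and "t" (3): a world point X has camera coordinates R X + t. Camera axes: x right, y down, z forward; pixel columns grow to the right and rows downward; lengths in m; the calibration is good to about 2 mm. A picture is of the moment at which its call begins. camera_info takes no time and is no camera call.
A pose or a line that the arm cannot do raises ctrl.Unreachable and nothing moves.
- ticket.close_job(): hands the job in; it is judged then, once.
Trained networks look in the newest picture that a camera, given by its name, has taken for a name from the list of things; names that differ only in an ending like _2 or _b are one class to them, and where a whole thing is asked for, a point or a joint stands for the part that bears it (a point fixed in the world has none). Each returns a list of dicts, best first, with "p" (0 to 1); they miss things now and then, are a little off and sometimes report something else, mostly with a low value. They report only what shows in the picture. A call takes as long as a camera call. They do not tell look-alikes from the thing itself.
- models.recognise(camera, target): "point" ([column, row] in pixels, amid what is visible of it).
- models.masks_of(camera, target): "mask" (420x560 bool, what is visible of it) and "point" ([column, row] in pixels, amid what is visible of it).
The state is a dict: "time": time; "qpos": joint angles; "qd": joint speeds; "tau": joint torques, N m; "tcp_pos": TCP position; "eef_rot": TCP orientation; "contact_force": force on the tool from outside, world axes, zero at the start; "wrist_torque": the same for the moment, N m; "width": finger opening in m; "gripper_force": force on a finger pad.
Only numpy, scipy, OpenCV 4.12 (cv2) and the standard library are available. Lean on these libraries where they do the work, as an engineer would, in place of code of your own. Each camera call takes 0.05 s, during which the arm holds its last target. There are 200 camera calls.

### The job

The dark ball finial stands wobbly on its short spigot, off-centre on top of the pale newel cap on the rubber mat. With closed fingers, nudge it lightly at its foot until the spigot drops into the socket in the middle of the cap, then press straight down on top of the ball with the fingertips for two seconds to bed it and take the hand away, leaving the finial upright with its foot flush on the cap. It is newly polished: do not take it between the fingers, lift it, strike it hard or topple it, do not shove the cap along the mat, and leave the finished pair, sanding block, glue bottle and pencil where they are.

Things in the scene. Friction and masses are not known exactly. Their poses are not given: they have to be found in the camera images.
- finial: dark turned wooden ball finial, 62 mm high, 60 to 130 g. From below: spigot 19 mm across, 6 mm long; round foot 48 mm across, 7 mm thick, its underside 6 mm above the spigot's end; neck 26 mm; ball 42 mm across. Origin: centre of the spigot's end face, z up its axis. It starts standing on the spigot's end on the flat top of newel_cap, 26 to 39 mm from the socket in any direction
- finial_top (a point): topmost point of the finial's ball, 62 mm above the spigot's end. The finial slides (friction 0.5 to 0.7) if pushed slowly at the foot, rocks instead if pushed at the ball, topples if knocked (0.3 m/s). At the socket's edge it leans in and, pushed on, drops: its origin is then 6 mm below the top of the cap
- newel_cap: pale wooden newel cap on the 3 mm rubber mat, the one with the loose finial: 116 mm square, 40 mm high, about 0.55 kg, loose; top edges rounded 6 mm, the middle 104 mm square flat. Origin: centre of its underside; z up. It stays put while the finial slides on it, but slides along when pushed with about 3 N or more
- socket (a point): centre of the mouth of the round socket in the middle of newel_cap, level with the cap's flat top (40 mm above its underside, 43 mm above the bench): 22.5 mm across, 10 mm deep, 1.5 mm chamfer at the mouth, its floor dark; z up
- finished_cap: bystander: a second pale cap of the same size, standing on the bench beside the mat, with its dark finial already fitted (96 mm high in all); origin at the centre of its underside
- sanding_block: bystander: wooden sanding block, 67x112x32 mm, lying beside the mat; origin at the centre of its underside
- glue_bottle: bystander: small white glue bottle, 51 mm across, 83 mm high, standing behind the mat; origin at the centre of its underside
- pencil: bystander: red carpenter's pencil, 168 mm long, 8 mm thick, lying in front of the mat; origin at its middle, long axis x
There are look-alikes about, which are no part of the job. There is more than one size of the finial; the job needs the smallest.

How it is judged:
By the outcome, as a careful person would: the job done as asked, in the order asked, and still so for the second after the job is handed in, with the robot touching nothing.
It also fails if it takes over 51 s, if anything falls off the work surface, if the arm or the gripper's body presses on something with over 40 N, if the wrist force passes 120 N, or if a joint passes its speed limit or range.

## Working session

There is one attempt and no reset: what is moved stays moved. The work goes in short steps, each a Python script; the robot and the scene stay as the last script left them, time stands still between calls to the robot, and variables do not carry over. Pictures are saved under pics/ and viewed, at most 10 in all, crops included, and the job is handed in when it is done.

```bash
mkdir -p pics; cat > h.py <<'E'
import numpy as np, cv2
from station import ctrl, get_state, vision, ticket, models
def cloud(d,ci):
    K,R,t=[np.array(ci[k]) for k in("mtx","R","t")]
    v,u=np.mgrid[:d.shape[0],:d.shape[1]]
    pc=np.stack([(u-K[0,2])/K[0,0]*d,(v-K[1,2])/K[1,1]*d,d],-1)
    return (pc-t)@R   # R^T(pc-t)
def proj(X,ci):
    K,R,t=[np.array(ci[k]) for k in("mtx","R","t")]
    c=(R@np.array(X).T).T+t; p=c@K.T; return p[...,:2]/p[...,2:]
E
python3 - <<'E'
from h import *
print(get_state())
for c in("scene","top"):
    im,d=vision.grab_frame(c); ci=vision.camera_info(c); W=cloud(d,ci)
    cv2.imwrite(f"pics/{c}0.png",im); np.savez(f"{c}0.npz",im=im,d=d)
    print(c,"cam at",-np.array(ci["R"]).T@ci["t"])
    for n in("finial","newel_cap","finished_cap","sanding_block","glue_bottle","pencil"):
        for r in models.masks_of(c,n):
            m=r["mask"]&(d>0)
            if r["p"]>.2 and m.sum(): 
                w=W[m]; print(n,round(r["p"],2),np.round(r["point"]),m.sum(),np.median(w,0).round(3),np.percentile(w,2,0).round(3),np.percentile(w,98,0).round(3))
E
```

```text
{'time': 0.0, 'qpos': array([ 1.34849023,  0.50837217, -0.23752997,  1.50112246,  0.12571737,
        1.14891154, -0.15480465]), 'qd': array([-0.00044978,  0.00152878, -0.00063449, -0.00127046, -0.00038307,
        0.00120816, -0.00066153]), 'tau': array([-4.07157495e-04, -6.20587349e+01, -2.18654193e+00, -2.49651539e+01,
        1.26902416e-02,  1.18700269e-02, -9.49509740e-06]), 'tcp_pos': array([ 0.20100238, -0.59130263,  0.24911209]), 'eef_rot': array([-8.94608147e-04,  9.86595643e-01,  1.63181520e-01, -1.70246517e-04]), 'contact_force': array([ 0.64882489, -0.18812211,  0.01569188]), 'wrist_torque': array([ 0.0465717 ,  0.00730694, -0.0028554 ]), 'gripper_force': 0.0, 'width': 0.08590384367806032}
scene cam at [0.02997761 0.56527466 0.5526767 ]
finial 0.72 [290. 295.] 1362 [0.36  0.172 0.058] [0.342 0.137 0.013] [0.393 0.189 0.086]
finial 0.59 [258. 212.] 459 [0.559 0.064 0.081] [0.546 0.039 0.052] [0.583 0.077 0.104]
finial 0.58 [170. 238.] 992 [0.669 0.223 0.052] [0.654 0.186 0.01 ] [0.703 0.244 0.086]
newel_cap 0.91 [272. 227.] 1479 [0.541 0.03  0.042] [ 0.507 -0.037  0.004] 
[... 496 characters left out ...]
] [0.656 0.182 0.016] [0.704 0.233 0.087]
finial 0.72 [266. 189.] 583 [0.562 0.053 0.095] [0.547 0.032 0.043] [0.586 0.075 0.106]
finial 0.66 [214. 295.] 1034 [0.373 0.149 0.076] [0.344 0.125 0.015] [0.403 0.18  0.087]
newel_cap 0.62 [289. 193.] 3051 [0.565 0.009 0.043] [ 0.51  -0.041  0.033] [0.626 0.076 0.046]
finished_cap 0.77 [382. 214.] 3702 [ 0.523 -0.159  0.04 ] [ 0.461 -0.227  0.035] [ 0.59  -0.097  0.094]
sanding_block 0.65 [197. 196.] 2174 [0.565 0.182 0.032] [0.531 0.128 0.   ] [0.601 0.237 0.036]
glue_bottle 0.59 [267. 121.] 892 [0.695 0.054 0.08 ] [ 0.68   0.03  -0.002] [0.736 0.078 0.086]
pencil 0.88 [283. 263.] 218 [0.438 0.018 0.007] [ 0.427 -0.052  0.003] [0.448 0.091 0.011]
```

```bash
python3 - <<'E'
from h import *
from scipy.optimize import least_squares
tiles=[]
for c in("scene","top"):
    z=np.load(f"{c}0.npz"); im,d=z["im"],z["d"]; ci=vision.camera_info(c); W=cloud(d,ci)
    box=lambda a,b,e,f,g,h:(d>0)&(W[...,0]>a)&(W[...,0]<b)&(W[...,1]>e)&(W[...,1]<f)&(W[...,2]>g)&(W[...,2]<h)
    m=box(.49,.65,-.07,.1,.036,.048); w=W[m]
    print(c,"cap rect",cv2.minAreaRect((w[:,:2]*1000).astype(np.float32)),"z",np.median(w[:,2]))
    s=W[box(.53,.61,.015,.1,.07,.12)]
    r=least_squares(lambda p:np.linalg.norm(s-p,axis=1)-.021,[.565,.054,.085],loss="soft_l1",f_scale=.001); print("ball",r.x.round(4),len(s),s[:,2].max())
    f=W[box(.51,.63,.0,.1,.0505,.062)]; print("foot",f.min(0).round(4),f.max(0).round(4),cv2.minEnclosingCircle((f[:,:2]*1000).astype(np.float32)))
    # socket: pixels dark
    p=box(.54,.60,-.015,.05,.02,.0415)
    k=box(.545,.59,-.01,.04,.0,.039); 
    if k.sum(): print("deep px",k.sum(),W[k].mean(0).round(4),W[k].min(0).round(4),W[k].max(0).round(4))
    u,v=(proj([.567,.03,.05],ci)).astype(int); 
    tiles.append(cv2.resize(im[v-50:v+50,u-65:u+65],None,fx=6,fy=6,interpolation=cv2.INTER_CUBIC)); print("crop origin",u-65,v-50)
cv2.imwrite("pics/full.png",np.vstack([cv2.imread("pics/top0.png")]))
cv2.imwrite("pics/crop.png",cv2.resize(np.hstack(tiles),(800,308)))
cv2.imwrite("pics/croptop.png",tiles[1])
E
```

```text
scene cap rect ((566.9666137695312, 21.454303741455078), (115.93194580078125, 114.59353637695312), 77.13660430908203) z 0.04265964872773909
ball [0.5691 0.0539 0.084 ] 274 0.1062163585118452
foot [0.544  0.0318 0.0505] [0.5942 0.0785 0.0608] ((568.83056640625, 56.17253112792969), 25.39828872680664)
deep px 16 [0.5725 0.0111 0.0355] [0.566  0.007  0.0329] [0.5785 0.0177 0.0389]
crop origin 200 168
top cap rect ((569.2454833984375, 17.62183380126953), (115.73624420166016, 116.0933609008789), 77.34915924072266) z 0.04261388860002431
ball [0.5687 0.052  0.0839] 418 0.1082350568241521
foot [0.5446 0.0296 0.0512] [0.5801 0.0747 0.0601] ((568.1431884765625, 51.7005615234375), 23.733217239379883)
deep px 113 [0.5704 0.0177 0.0342] [ 0.5474 -0.0043  0.0306] [0.5897 0.0357 0.039 ]
crop origin 212 141
```

View pics/top0.png

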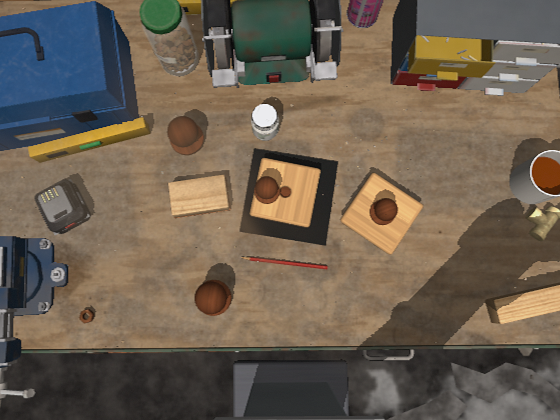

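View pics/croptop.png

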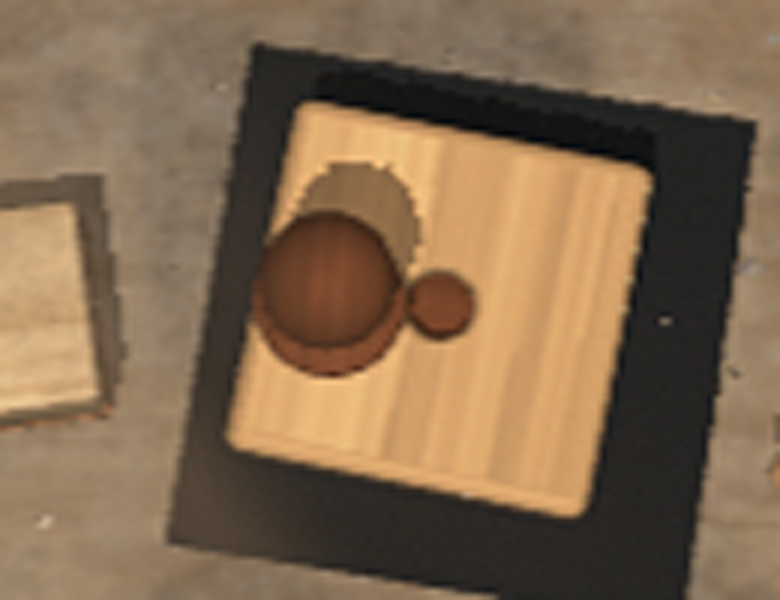

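View pics/scene0.png

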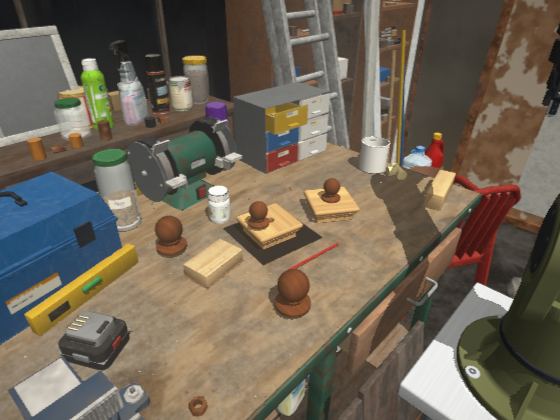

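The pieces on the mat are at top px (267,190) for the finial and (285,192) for the socket. There are three loose finials. The ones at top px (186,134) and (212,297) stand on the bare bench and are larger, about 87 mm tall. The small one at (267,190), with its top at 105 mm = 43 + 62, stands on the cap on the mat and is the one meant. The enlarged crop confirms this: it stands off-centre beside the dark socket.

```bash
cat >> h.py <<'E'
def ray(px,z,ci):
    K,R,t=[np.array(ci[k]) for k in("mtx","R","t")]
    o=-R.T@t; r=R.T@np.linalg.inv(K)@np.array([*px,1.]); return o+r*(z-o[2])/r[2]
def q(a): return [0,np.cos(a/2),np.sin(a/2),0]
E
python3 - <<'E'
from h import *
ci=vision.camera_info("top")
S=ray((285.5,191.8),.043,ci); F=ray((267.2,191.2),.056,ci)
print("socket",S,"foot",F,"dist",np.linalg.norm((S-F)[:2]))
B=np.array([.5687,.052]); u=S[:2]-B; u/=np.linalg.norm(u); a=np.arctan2(u[1],u[0]); print(u,a)
for aa in(a,a+np.pi): print(ctrl.ik([*(B-u*.06),.2],q(aa)), ctrl.ik([*S[:2],.0655],q(aa)))
ctrl.close_gripper(20)
print(get_state()["time"],get_state()["width"])
E
```

```text
socket [0.56770715 0.01556804 0.043     ] foot [0.5668209  0.04992243 0.056     ] dist 0.034365814742802564
[-0.02724197 -0.99962887] -1.5980416624468476
[ 0.44217991  0.73856407 -1.22554801  1.68639844  0.72976613  1.25390964
  2.16659568] [-0.68061042  0.9482387   1.14986681  1.88118464 -1.02152088  1.05389646
 -2.25421033]
[ 0.29637158  0.59651149 -0.87511692  1.68803086  0.50528932  1.09917555
 -0.75791371] [ 0.31056366  0.68988469 -0.61009069  1.86853046  0.55788765  0.75983326
 -0.63601957]
1.4667 -9.857700532408547e-05
```

```bash
python3 - <<'E'
from h import *
Q=q(np.pi/2)
ctrl.movep([.569,.112,.20],Q)
ctrl.movep([.569,.112,.09],Q)
ctrl.movel([.569,.112,.0655],max_speed=.06)
s=get_state(); print(s["time"],s["tcp_pos"],s["eef_rot"],s["contact_force"])
t=s["tcp_pos"]; 
for c in("scene","top"):
    im,d=vision.grab_frame(c); ci=vision.camera_info(c)
    u,v=proj([.567,.05,.05],ci).astype(int)
    cv2.imwrite(f"pics/{c}1.png",cv2.resize(im[v-45:v+45,u-60:u+60],None,fx=5,fy=5,interpolation=cv2.INTER_CUBIC))
a,b=[cv2.resize(cv2.imread(f"pics/{c}1.png"),(400,300)) for c in("scene","top")]
cv2.imwrite("pics/pair1.png",np.hstack([a,b]))
E
```

```text
5.3417 [0.56894233 0.11207444 0.06541866] [-1.23821641e-04  7.07078154e-01  7.07135389e-01 -9.71070157e-05] [-0.44671924 -0.4235366   0.93388364]
```

View pics/pair1.png

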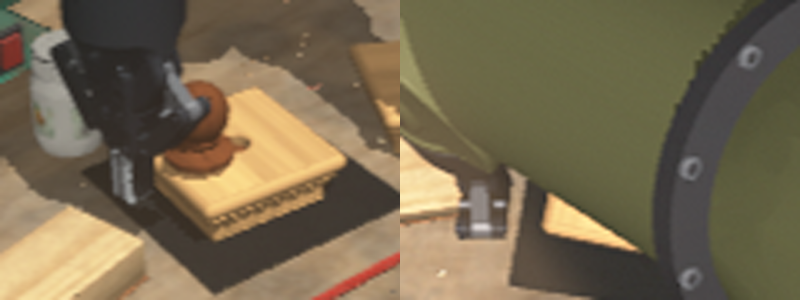

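```bash
cat >> h.py <<'E'
from scipy.optimize import least_squares
def ball(c="scene"):
    im,d=vision.grab_frame(c); W=cloud(d,vision.camera_info(c)); b,g,r=[im[...,i].astype(int) for i in range(3)]
    red=(r>1.7*b)&(r-b>25)&(r>1.25*g)&(d>0)
    m=red&(abs(W[...,0]-.57)<.05)&(W[...,1]>-.03)&(W[...,1]<.09)&(W[...,2]>.062)&(W[...,2]<.115); s=W[m]
    if len(s)<25: return None,len(s),im
    f=least_squares(lambda p:np.linalg.norm(s-p,axis=1)-.021,s.mean(0)-[0,0,.005],loss="soft_l1",f_scale=.001)
    return f.x,len(s),im
E
cat > push.py <<'E'
import sys
from h import *
y1,step,fmax=map(float,sys.argv[1:4])
s=get_state(); x,y,z=.569,s["tcp_pos"][1],s["tcp_pos"][2]; 
f0=np.mean([ (ctrl.pause(.02),get_state()["contact_force"])[1] for _ in range(10)],0); print("f0",f0.round(2))
z=.0655
while y>y1+1e-6:
    y=max(y-step,y1); ctrl.movel([x,y,z],max_speed=.015)
    s=get_state(); f=s["contact_force"]-f0; p,n,im=ball()
    print(round(s["time"],2),s["tcp_pos"].round(4),f.round(2),None if p is None else p.round(4),n)
    if np.hypot(f[0],f[1])>fmax: print("STOP"); break
E
python3 - <<'E'
from h import *
p,n,_=ball(); print(p,n); z=get_state()
E
python3 push.py .092 .01 2.5; python3 push.py .080 .002 2
```

```text
[0.56897736 0.05456363 0.08359705] 159
f0 [ 0.2  -0.01 -0.09]
6.47 [0.569  0.1022 0.0655] [-0.01 -0.07 -0.18] [0.5687 0.0539 0.083 ] 96
7.33 [0.569  0.0922 0.0655] [-0.25  0.21 -0.01] [0.5368 0.0594 0.0685] 75
7.63 [0.569  0.0921 0.0655] [-0.12 -0.52  0.18] [0.5374 0.0597 0.068 ] 74
f0 [ 0.2  -0.17 -0.36]
8.12 [0.569  0.0898 0.0655] [-0.25 -0.14  1.  ] [0.5372 0.0641 0.0692] 72
8.46 [0.569  0.0879 0.0655] [-0.02  0.37  0.2 ] [0.5371 0.0628 0.0673] 69
8.79 [0.569  0.0859 0.0655] [-0.1  -0.5  -0.09] [0.5362 0.0598 0.0683] 65
9.12 [0.569  0.0839 0.0655] [-0.09 -0.05  0.11] [0.5362 0.0606 0.071 ] 69
9.46 [0.569  0.0819 0.0655] [-0.18  0.53 -0.08] [0.5371 0.0575 0.0673] 66
9.79 [0.569  0.0799 0.0655] [-0.88 -0.01  0.25] [0.5366 0.0531 0.0684] 65
10.09 [0.569  0.0799 0.0655] [ 0.05 -0.18  0.13] [0.5366 0.0526 0.068 ] 65
```

```bash
cat > look.py <<'E'
import sys
from h import *
im,d=vision.grab_frame("scene"); ci=vision.camera_info("scene")
u,v=proj([.567,.03,.06],ci).astype(int)
cv2.imwrite(sys.argv[1],cv2.resize(im[v-45:v+45,u-60:u+60],None,fx=6,fy=6,interpolation=cv2.INTER_CUBIC)); print(u-60,v-45)
E
python3 look.py pics/s2.png
```

```text
205 170
```

View pics/s2.png

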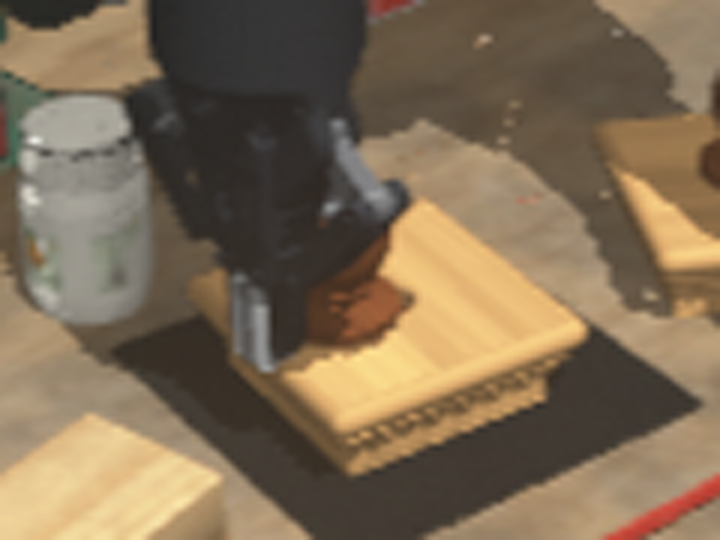

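The scene crop shows the closed fingers at px (255,320) behind the foot, at px (355,300), which has moved toward the socket and stays upright. I'll continue while tracking the foot's edge.

```bash
cat >> h.py <<'E'
def foot():
    im,d=vision.grab_frame("scene"); W=cloud(d,vision.camera_info("scene")); b,g,r=[im[...,i].astype(int) for i in range(3)]
    m=(r>1.7*b)&(r-b>25)&(r>1.25*g)&(d>0)&(r<170)&(abs(W[...,0]-.57)<.05)&(W[...,1]>-.03)&(W[...,1]<.09)&(W[...,2]>.043)
    s=W[m]; lo=s[s[:,2]<.062]; hi=s[s[:,2]>.068]
    return np.r_[np.percentile(lo[:,:2],3,0),np.median(lo[:,2]),np.percentile(lo[:,2],97),np.percentile(hi[:,1],3) if len(hi)>4 else 0,s[:,2].max(),len(lo)].round(4)
E
sed -i 's/p,n,im=ball()/p=foot();n=""/' push.py
python3 -c "
from h import *
print(foot())"
python3 push.py .066 .002 2
```

```text
[5.459e-01 2.550e-02 5.580e-02 6.000e-02 3.590e-02 8.950e-02 1.450e+02]
f0 [-0.05 -0.07  0.12]
10.69 [0.569  0.0778 0.0655] [0.21 0.16 0.7 ] [5.455e-01 2.460e-02 5.570e-02 6.040e-02 3.340e-02 1.132e-01 1.380e+02] 
11.03 [0.569  0.0758 0.0655] [ 0.26  0.34 -0.13] [5.457e-01 2.100e-02 5.600e-02 6.000e-02 3.430e-02 1.296e-01 1.400e+02] 
11.36 [0.569  0.0738 0.0655] [ 0.2   0.13 -0.24] [5.451e-01 1.820e-02 5.580e-02 6.030e-02 2.950e-02 1.257e-01 1.410e+02] 
11.69 [0.569  0.0718 0.0655] [ 0.01 -0.22 -0.12] [5.453e-01 1.820e-02 5.570e-02 6.010e-02 3.040e-02 8.930e-02 1.460e+02] 
12.03 [0.569  0.0698 0.0655] [ 0.52 -0.14 -0.35] [5.455e-01 1.720e-02 5.550e-02 6.030e-02 2.640e-02 1.287e-01 1.440e+02] 
12.36 [0.569  0.0678 0.0655] [-0.3   0.62 -0.35] [5.459e-01 1.600e-02 5.550e-02 6.010e-02 2.100e-02 1.264e-01 1.520e+02] 
12.69 [0.569  0.0659 0.0655] [ 0.46 -0.22 -0.06] [5.463e-01 1.360e-02 5.500e-02 6.000e-02 2.380e-02 8.870e-02 1.540e+02] 
12.99 [0.569  0.066  0.0655] [0.47 0.62 0.04] [5.456e-01 1.240e-02 5.570e-02 6.020e-02 2.450e-02 1.004e-01 1.450e+02]
```

```bash
python3 push.py .058 .002 2;python3 push.py .053 .001 2; python3 look.py pics/s3.png
```

```text
f0 [ 0.14 -0.06  0.09]
13.49 [0.569  0.0639 0.0655] [-0.24 -0.37  0.14] [5.458e-01 1.290e-02 5.530e-02 6.050e-02 2.090e-02 1.290e-01 1.570e+02] 
13.82 [0.569  0.0618 0.0655] [-0.07  0.17 -0.03] [5.456e-01 8.400e-03 5.520e-02 6.010e-02 1.450e-02 1.261e-01 1.660e+02] 
14.16 [0.569  0.0597 0.0654] [-0.    0.71 -0.19] [5.461e-01 1.070e-02 5.390e-02 6.130e-02 9.600e-03 9.390e-02 1.480e+02] 
14.49 [0.569  0.0579 0.0655] [ 0.03  0.56 -0.12] [5.463e-01 7.100e-03 5.480e-02 6.120e-02 4.100e-03 1.140e-01 1.530e+02] 
f0 [ 0.13  0.02 -0.35]
14.96 [0.569  0.0569 0.0655] [ 0.25  0.55 -0.81] [5.461e-01 6.100e-03 5.370e-02 6.110e-02 5.800e-03 1.290e-01 1.450e+02] 
15.26 [0.569  0.0559 0.0655] [-0.26  1.13  0.03] [5.463e-01 5.900e-03 5.320e-02 6.070e-02 7.200e-03 1.304e-01 1.570e+02] 
15.56 [0.569  0.0548 0.0655] [-0.34  0.52  0.33] [5.460e-01 1.500e-03 5.390e-02 6.080e-02 7.700e-03 1.307e-01 1.570e+02] 
15.86 [0.569  0.0538 0.0655] [-0.41 -0.3   0.23] [5.465e-01 1.000e-03 4.970e-02 6.040e-02 8.100e-03 9.560e-02 1.610e+02] 
16.16 [0.569  0.053  0.0655] [-0.16 -0.06  1.73] [ 5.465e-01 -2.000e-04  4.940e-02  6.070e-02  9.700e-03  9.650e-02
  1.670e+02] 
205 170
```

View pics/s3.png

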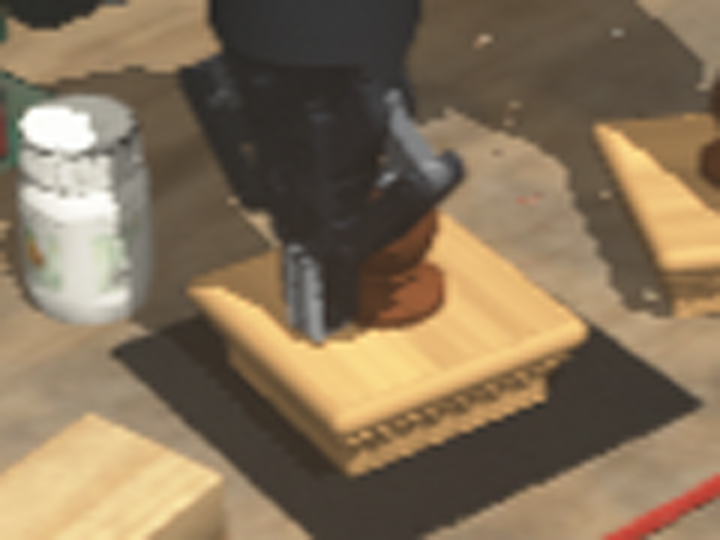

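The crop shows the foot at px (400,305), sitting lower and looking level on the cap. The cap's edges haven't moved. I'll back off and check.

```bash
python3 - <<'E'
from h import *
print(foot())
ctrl.movel([.569,.085,.0655],max_speed=.04)
ctrl.movel([.569,.10,.15],max_speed=.12)
p,n,_=ball(); print(p,n,foot(),get_state()["time"])
im,d=vision.grab_frame("scene"); W=cloud(d,vision.camera_info("scene"))
m=(d>0)&(abs(W[...,0]-.568)<.08)&(abs(W[...,1]-.02)<.075)&(W[...,2]>.036)&(W[...,2]<.048)
print(cv2.minAreaRect((W[m][:,:2]*1000).astype(np.float32)))
E
python3 look.py pics/s4.png
```

```text
[5.463e-01 1.900e-03 4.990e-02 6.030e-02 9.500e-03 9.540e-02 1.700e+02]
[0.5700233  0.0193671  0.07787672] 256 [5.468e-01 2.700e-03 5.020e-02 6.040e-02 9.500e-03 1.008e-01 1.920e+02] 18.225
((567.7324829101562, 20.983642578125), (115.92855834960938, 115.62275695800781), 77.62321472167969)
205 170
```

View pics/s4.png

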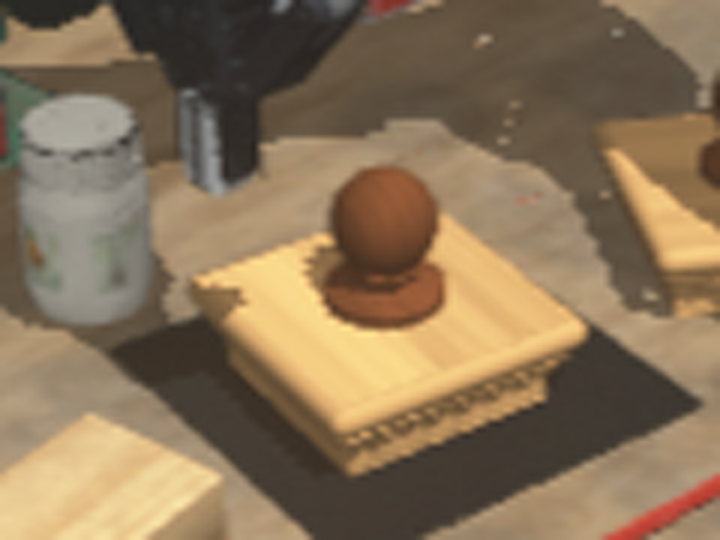

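The crop shows the finial standing upright with its foot flush at px (385,300). The ball centre has dropped 6 mm to z = 0.078, and the cap hasn't moved. Next is the press.

```bash
python3 - <<'E'
from h import *
x,y=.5695,.0185
ctrl.movel([x,y,.15],max_speed=.1)
ctrl.movel([x,y,.122],max_speed=.04)
F=lambda n=5:np.mean([(ctrl.pause(.02),get_state()["contact_force"])[1] for _ in range(n)],0)
f0=F(8); z=.122
while z>.111:
    z-=.0004; ctrl.movel([x,y,z],max_speed=.01); f=F(3)-f0
    if f[2]>1.5: print(round(z,4),f.round(2))
    if f[2]>8: break
t=get_state()["time"]
while get_state()["time"]<t+2.6:
    ctrl.pause(.5); print((get_state()["contact_force"]-f0).round(2),get_state()["tcp_pos"].round(4))
ctrl.movel([x,y,.135],max_speed=.03); ctrl.movel([x,y+.06,.20],max_speed=.15)
ctrl.movel([x,y+.10,.20],max_speed=.15)
p,n,_=ball(); print(p,n,foot(),get_state()["time"])
E
python3 look.py pics/s5.png
```

```text
0.1176 [0.33 0.08 2.31]
0.1172 [-1.37 -0.19  5.88]
0.1168 [-2.34 -0.48  8.25]
[-2.47 -0.81  8.71] [0.5696 0.0186 0.1175]
[-2.6  -1.46  9.39] [0.5696 0.0185 0.1175]
[-2.33 -0.98  8.4 ] [0.5696 0.0185 0.1175]
[-2.68 -0.87  8.93] [0.5696 0.0185 0.1176]
[-2.13 -0.16  8.5 ] [0.5696 0.0185 0.1176]
[-2.34 -1.28  9.28] [0.5696 0.0186 0.1176]
[0.57022762 0.01960453 0.07794902] 255 [5.47e-01 2.20e-03 5.04e-02 6.01e-02 9.30e-03 9.97e-02 1.88e+02] 29.1917
205 170
```

View pics/s5.png

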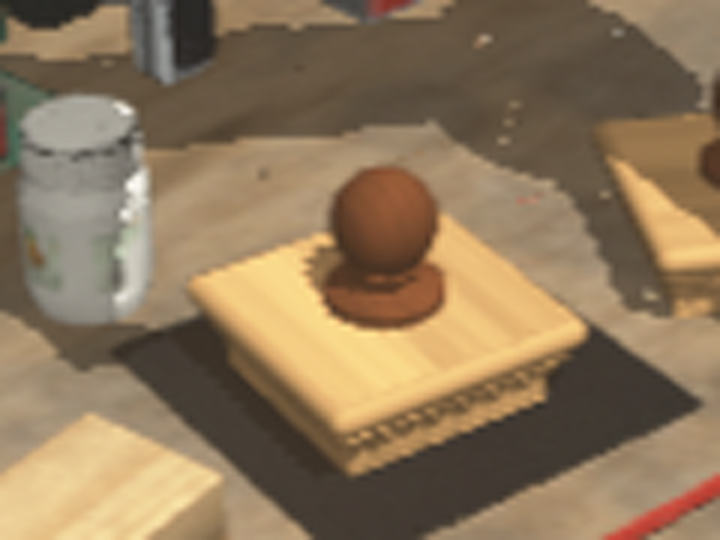

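The crop shows the finial upright and flush at px (385,300). The cap and bottle haven't moved and the hand is clear, so I'm handing the job in.

```bash
python3 -c "
from h import *
print(ticket.close_job())"
```

```text
the job is handed in; nothing more can be done
None
```

The job is handed in at about 29 s of the 51 s allowed: the finial dropped into the socket, was pressed at about 9 N for over two seconds, and stands upright with its foot flush; I saw no shift in the cap or bottle, but didn't re-check the other pieces afterwards.

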